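# Free the griddle's crumb tray from its spring-loaded captive screw

### The arm

A 7-joint arm with a two-finger parallel gripper is mounted at the origin on the work surface. World frame = base frame: x ahead of the robot, y to its left, z up, the work surface at z = 0. Lengths are in m, angles in rad, forces in N, time in s.
With the tool pointing down it reaches from about 0.4 to 0.85 m from the base axis. Payload 4.4 kg.
Tool frame: the origin (TCP) lies at the very end of the fingers, on their centre line; the grasp point (between the pads) lies 19 mm behind it; z points along the fingers, y is the line along which they close (so a half turn about z gives the same grasp; the last joint's range is limited). The gripper opens to 94 mm and grips with 3 to 60 N. Pads are 16 mm wide; open, the fingers measure 119 mm over their backs; the gripper's body (75 mm by 177 mm) begins 78 mm behind the grasp point.
Start: joints at [-1.236, 0.628, 0.038, 1.517, -0.027, 0.996, -0.02], TCP at [0.254, 0.599, 0.205] pointing down, gripper open.
Joint ranges: [-3.06, 3.06], [-0.37, 2.12], [-1.25, 1.32], [0.18, 2.47], [-1.1, 4.24], [0.23, 1.98], [-2.94, 2.94]. Speed limits (rad/s): [2.57, 2.57, 3.14, 3.14, 3.14, 3.14, 3.14].

### API

Orientations are given as a unit quaternion [x, y, z, w].
In Python, from workcell import * gives the robot as it stands.
- The arm moves only by the tool servo_tool, never from a script. Its argument "targets" is one flat list of numbers, 7 for each row, row after row: the finger opening in cm, from 0 to 9.4, then the shift along the tool's x, y, z in cm, then the turn, a rotation vector about the tool's x, y, z in rad. In form: [gripper, tx, ty, tz, wx, wy, wz, gripper, tx, ty, tz, wx, wy, wz, ...]. A call has exactly 10 rows; each row is the pose to reach, as a shift and turn from the pose commanded when the call began, along the tool's axes at that moment; what a row does not reach only later rows make up. A row lasts 1/12 s, in which the tool goes at most 41.7 mm and 7.16 degrees, less where a joint would pass 70% of its speed; a pose out of reach is approached as far as the arm can. A call with a gripper value outside its range is refused whole. The fingers move at their own pace and stop on an object; "force" is the grip in N (left out, the last holds). Time passes only in rows, so rows that repeat a pose let the fingers close, or fill a call up. It gives the time, the measured TCP pose, the force, the opening and the grip force at its end, in the units of the state.
- get_state(): the state, without advancing time (a new reading comes with each control period).
- get_image(name): name is "side" or "top"; returns the picture (480x640x3 uint8, red, green, blue); there is no depth.
- camera_model(name): a dict with "fovy" (degrees; the focal length in pixels is half the picture's height over the tangent of half this angle, whatever the lens; pixels are square), "cx", "cy" (the principal point, pixels), "k1" (the pictures are not rectified: a ray, as slopes to the right and down, at radius r is drawn at 1 + k1 r^2 times it, then the intrinsics apply), "xyz" and "orientation" of the camera in the world. Camera axes: x right, y down, z forward; pixel columns grow to the right and rows downward; lengths in m; the calibration is good to about 2 mm. A picture is of the moment at which its call begins. camera_model takes no time and is no camera call.
- hand_in(): hands the job in; it is judged then, once.
The state is a dict: "time_s": time; "joint_positions": joint angles; "dq": joint speeds; "joint_torque": joint torques, N m; "ee_pos": TCP position; "eef_rot": TCP orientation; "force": force on the tool from outside, world axes, zero at the start; "moment": the same for the moment, N m; "opening": finger opening in m; "grasp_force": force on a finger pad.
Only numpy, scipy, OpenCV 4.12 (cv2) and the standard library are available. Lean on these libraries where they do the work, as an engineer would, in place of code of your own. Each camera call takes 0.05 s, during which the arm holds its last target. There are 200 camera calls.

### The job

Free and open the crumb tray of the griddle. Lift the round captive thumb screw on the griddle's front deck against its spring until its thread can catch, turn it anticlockwise up its thread to the end so that it stays out by itself when let go, then draw the tray fully out towards you by its upright lip and let go. Do not force the screw or the tray, and leave the mug, the jar and the spatula where they are.

Things in the scene. Friction and masses are not known exactly. Their poses are not given: they have to be found in the camera images.
- griddle: low steel counter-top griddle, fixed: 220 (x) x 280 (y) mm, front deck 80 mm up, dark cooking plate behind it 84 mm up, its rim to 88; black dial on the front face. Origin: centre of its underside on the counter, z up; its front, where the tray comes out, faces its own -x. In this frame the screw's upright axis is at x -75, y 75 mm; the tray lip at x -153, y -30 mm when shut.
- screw_grip (a point): centre of the captive screw's round knurled steel knob (29 mm diameter, 28 mm high), on its axis, moves with it: 114 mm above the counter with the screw fully in, as at the start. A collar of 26 mm diameter below the knob tops out at 88 mm. Spring: pushes the screw in with 4 N, plus 0.35 N per mm of lift. It turns with 0.06 N m of friction.
- screw: the captive screw; origin on its axis at counter height when fully in, z up along the axis, so its height is the lift. A cross pin inside works a coarse two-start thread. Where the pin is under the thread a pull stops hard at 3 mm of lift: turn the screw anticlockwise from above (up to 1.3 rad) until it lifts 12 to 15 mm. That window is 0.65 rad wide and comes every half turn.
- thread_block: the hidden thread in the griddle, fixed; origin on the screw's axis at deck height. It bears 40 N, no more. Lifted 13 to 15 mm and turned anticlockwise, the pin enters within 1.1 rad, climbs evenly from 12 to 18 mm of lift over 1.2 rad (3 mm axial play, so the hand must rise along), then 0.2 rad level to a hard stop. In the thread the screw stays where it is left. From 16 mm on its tip clears the tray.
- tray: crumb tray of aluminium; its frame coincides with the griddle's when shut and moves along the griddle's -x, 60 mm to its stop. The screw's tip locks it (1.5 mm play) until the screw is out; then it slides with about 1.5 N of friction and stays where it is left.
- tray_grip (a point): grasp point on the tray's upright lip: a plate 8 mm thick (griddle's x), 70 mm wide (griddle's y), its top edge 75 mm above the counter; this point is 15 mm below the edge, in mid-width and mid-thickness. 34 mm free between lip and tray front; foot of the lip 26 mm above the counter. Moves with the tray.
- mug: bystander: blue mug, 80 mm across, 95 mm high, left of the griddle, origin at the centre of its underside
- jar: bystander: jar, 60 mm across, 110 mm high, right of the griddle, origin at the centre of its underside
- spatula: bystander: spatula with black handle, 230 mm long along its x, lying across the griddle's cooking plate, origin under its middle

How it is judged:
By the outcome, as a careful person would: the job done as asked, in the order asked, and still so for the second after the job is handed in, with the robot touching nothing.
It also fails if it takes over 64 s, if anything falls off the work surface, if the arm or the gripper's body presses on something with over 40 N, if the wrist force passes 120 N, or if a joint passes its speed limit or range.

## Working session

There is one attempt and no reset: what is moved stays moved. The work goes in short steps, Python scripts to look and compute and a tool call to move; the robot and the scene stay as the last step left them, time stands still between calls to the robot, and variables do not carry over. Pictures are saved under pics/ and viewed, at most 10 in all, crops included, and the job is handed in when it is done.

Besides the shell and the picture viewer there is one more tool, called after "Emit:" by a JSON object that holds its "op" and its "data". servo_tool: Moves the arm, as the interface text tells. Its arguments: {"type":"object","properties":{"targets":{"type":"array"},"force":{"type":"number"}},"required":["targets"]}

```bash
mkdir -p pics
cat > h.py <<'E'
from workcell import *
import numpy as np, cv2
from scipy.spatial.transform import Rotation as R
def ray(name,u,v):
    m=camera_model(name); f=240/np.tan(np.radians(m["fovy"])/2)
    K=np.array([[f,0,m["cx"]],[0,f,m["cy"]],[0,0,1.]])
    p=cv2.undistortPoints(np.array([[[u,v]]],float),K,np.array([m["k1"],0,0,0,0.]))[0,0]
    return np.array(m["xyz"]),R.from_quat(m["orientation"]).apply([p[0],p[1],1])
def onz(name,u,v,z):
    o,d=ray(name,u,v); return o+d*(z-o[2])/d[2]
def tri(a,b):
    (o1,d1),(o2,d2)=ray(*a),ray(*b); A=np.c_[d1,-d2]; s=np.linalg.lstsq(A,o2-o1,rcond=None)[0]
    p,q=o1+s[0]*d1,o2+s[1]*d2; return (p+q)/2,np.linalg.norm(p-q)
def snap(name,fn):
    im=cv2.cvtColor(get_image(name),cv2.COLOR_RGB2BGR); cv2.imwrite("pics/"+fn,im); return im
E
python3 -c "
from h import *
snap('top','t0.png');snap('side','s0.png');print(camera_model('top'),camera_model('side'));print(get_state())"
```

```text
{'fovy': 52.152801088186706, 'cx': 323.68737702226844, 'cy': 238.93724991694378, 'k1': -0.12887622180013872, 'xyz': array([0.45327567, 0.03887765, 1.0656497 ]), 'orientation': array([-0.7027716 ,  0.70558719, -0.06784516,  0.06046337])} {'fovy': 54.36893276409877, 'cx': 314.4929950441232, 'cy': 239.3950265514677, 'k1': -0.11203242627137953, 'xyz': array([ 0.13874383, -0.48609467,  0.6164213 ]), 'orientation': array([ 0.82644872, -0.33526357,  0.17923195, -0.41527914])}
{'time_s': 0.1, 'joint_positions': array([-1.23580943,  0.6292075 ,  0.03842176,  1.5182509 , -0.0269784 ,
        0.99626917, -0.02001941]), 'dq': array([ 1.42632850e-05, -3.42745398e-03, -1.01001834e-03, -4.83083735e-03,
       -1.89519090e-03,  2.05306427e-03, -9.33128673e-05]), 'joint_torque': array([ 3.11317723e-03, -5.50787365e+01,  1.14768952e+00, -1.87114370e+01,
       -5.21050289e-02,  1.93034951e-02,  4.04330615e-05]), 'ee_pos': array([0.25333255, 0.59797375, 0.20468101]), 'eef_rot': array([ 1.99049303e-01,  9.79989143e-01, -7.94359053e-04, -1.52326475e-04]), 'force': array([-0.5867416 ,  0.90486239, -0.16832625]), 'moment': array([0.02372986, 0.01292027, 0.04718018]), 'grasp_force': 0.0, 'opening': 0.09417502162256454}
```

View pics/t0.png

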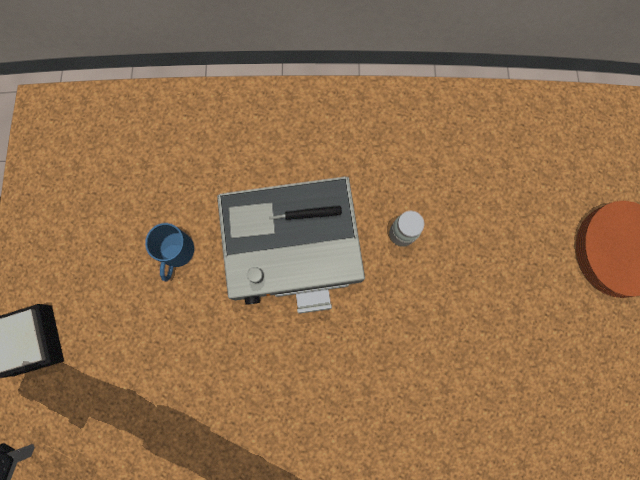

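View pics/s0.png

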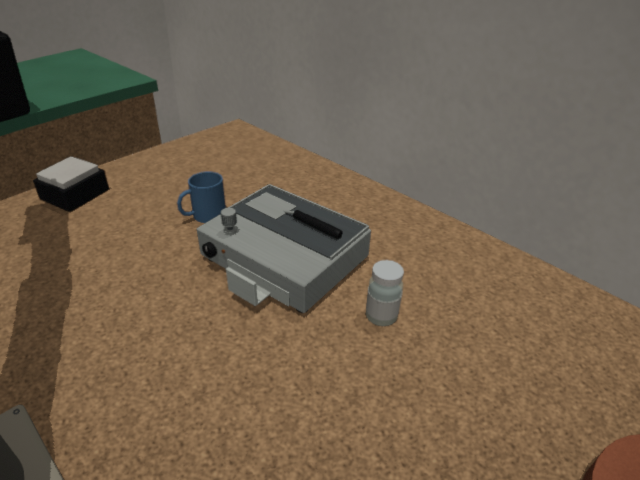

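The top view shows the griddle with the knob at about (256,274), lip at about (313,308), mug at (166,245) and jar at (410,226). In the side view the knob is at (229,217) and the lip at (243,285). I'll zoom in on both.

```bash
python3 -c "
import cv2,numpy as np
t=cv2.imread('pics/t0.png')[170:320,210:370];s=cv2.imread('pics/s0.png')[195:315,190:310]
t=cv2.resize(t,None,fx=2.5*1,fy=2.5,interpolation=2);s=cv2.resize(s,None,fx=3.125,fy=3.125,interpolation=2)
cv2.imwrite('pics/z0.png',np.hstack([t,s]))"
```

```text
(no output)
```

View pics/z0.png

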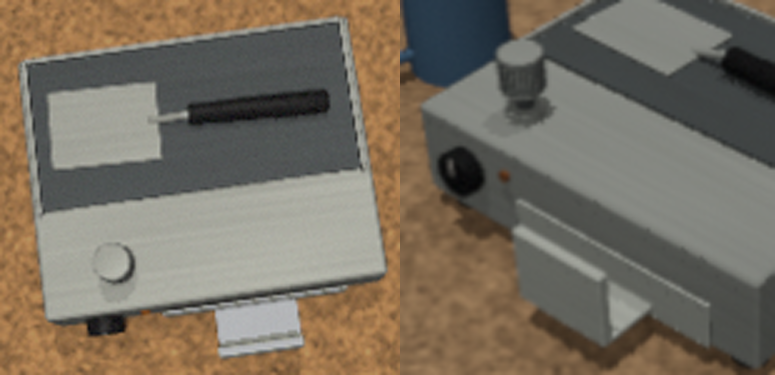

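```bash
python3 -c "
from h import *
np.set_printoptions(precision=4,suppress=True)
P={k:onz('top',*v) for k,v in dict(rl=(218.8,194.8,.088),rr=(348,177.6,.088),fl=(228.8,297.2,.08),fr=(363.6,278,.08),lipl=(297.6,310.6,.075),lipr=(330.8,307.2,.075),knob=(255.2,274.8,.128)).items()}
for k in P: print(k,P[k])
# fit 2D pose
g={'rl':(.11,.14),'rr':(.11,-.14),'fl':(-.11,.14),'fr':(-.11,-.14),'lipl':(-.153,.005),'lipr':(-.153,-.065),'knob':(-.075,.075)}
A=np.array([g[k] for k in g]);B=np.array([P[k][:2] for k in g])
a0,b0=A.mean(0),B.mean(0);U,S,V=np.linalg.svd((A-a0).T@(B-b0));M=(U@V).T;t=b0-M@a0
print(t,np.arctan2(M[1,0],M[0,0]));print((A@M.T+t-B)*1e3)
for k in('knob','lipl'):print(k,M@g[k]+t)
print('lipc',M@[-.153,-.03]+t)
print('tri knob',tri(('top',255.2,274.8),('side',228.7,211)))
print('tool yaw',R.from_quat(get_state()['eef_rot']).as_matrix())
print('mug',onz('top',166,243,.095),'jar',onz('top',410.5,223,.11))
"
```

```text
rl [0.7265 0.245  0.088 ]
rr [ 0.7625 -0.023   0.088 ]
fl [0.5159 0.2193 0.08  ]
fr [ 0.5539 -0.0521  0.08  ]
lipl [0.4893 0.0811 0.075 ]
lipr [0.4959 0.0144 0.075 ]
knob [0.5559 0.1606 0.128 ]
[0.6399 0.0973] 0.13288338800698948
[[ 3.9079  5.6197]
 [ 5.0164 -3.8741]
 [-3.5629  2.1176]
 [-4.4668 -3.966 ]
 [-1.7062  0.8819]
 [ 1.0263 -1.8692]
 [-0.2147  1.0901]]
knob [0.5557 0.1617]
lipl [0.4876 0.082 ]
lipc [0.4923 0.0473]
tri knob (array([0.5566, 0.1599, 0.1293]), np.float64(0.0019663706847756683))
tool yaw [[-0.9208  0.3901 -0.0006]
 [ 0.3901  0.9208 -0.0015]
 [-0.     -0.0016 -1.    ]]
mug [0.6242 0.3485 0.095 ] jar [ 0.6608 -0.1458  0.11  ]
```

Emit:
{"op": "servo_tool", "data": {"targets": [9.4, -4, -2.5, 0, 0, 0, 0, 9.4, -8, -5, 0, 0, 0, 0, 9.4, -12, -7.6, 0, 0, 0, 0, 9.4, -16, -10.1, 0, 0, 0, 0, 9.4, -20, -12.7, 0, 0, 0, 0, 9.4, -24, -15.2, 0, 0, 0, 0, 9.4, -28, -17.7, 0, 0, 0, 0, 9.4, -32, -20.3, 0, 0, 0, 0, 9.4, -36, -22.8, 0, 0, 0, 0, 9.4, -40, -25.3, 0, 0, 0, 0]}}

```text
time_s: 0.93
ee_pos: [0.4913, 0.254, 0.2053]
eef_rot: [0.199, 0.98, -0.0, -0.0]
force: [-0.5, -0.4, -0.1]
opening: 0.094
grasp_force: 0.0
```

```bash
cat >> h.py <<'E'
def rep(tgt=None):
    s=get_state(); M=R.from_quat(s["eef_rot"]).as_matrix(); np.set_printoptions(precision=4,suppress=True)
    print("t",round(s["time_s"],2),"q",s["joint_positions"],"p",s["ee_pos"],"yaw",np.arctan2(M[1,0],M[0,0]),"F",s["force"],"M",s["moment"],"op",s["opening"],s["grasp_force"])
    if tgt is not None: print("shift cm",M.T@(np.array(tgt)-s["ee_pos"])*100,"zaxis",M[:,2])
E
python3 -c "
from h import *;rep([.556,.1605,.097])"
```

```text
t 0.93 q [-0.5603  0.4894  0.0482  1.7919 -0.0299  0.8616  0.6719] p [0.4913 0.254  0.2053] yaw 2.7409757056602038 F [-0.469  -0.3519 -0.1104] M [ 0.0413 -0.0413 -0.0052] op 0.09399451312360192 0.0
shift cm [-9.6069 -6.084  10.8252] zaxis [-0.0006 -0.0002 -1.    ]
```

Emit:
{"op": "servo_tool", "data": {"targets": [9.4, -3, -2, 0, 0, 0, 0.12, 9.4, -6, -4, 0, 0, 0, 0.24, 9.4, -9, -6, 0, 0, 0, 0.36, 9.4, -9.6, -6.1, 0, 0, 0, 0.48, 9.4, -9.6, -6.1, 0, 0, 0, 0.6, 9.4, -9.6, -6.1, 0, 0, 0, 0.72, 9.4, -9.6, -6.1, 0, 0, 0, 0.84, 9.4, -9.6, -6.1, 0, 0, 0, 0.96, 9.4, -9.6, -6.1, 0, 0, 0, 1.08, 9.4, -9.6, -6.1, 0, 0, 0, 1.2]}}

```text
time_s: 1.77
ee_pos: [0.555, 0.1623, 0.2051]
eef_rot: [0.72, 0.694, -0.0, -0.0]
force: [-0.3, 0.2, -0.1]
opening: 0.0939
grasp_force: 0.0
```

Emit:
{"op": "servo_tool", "data": {"targets": [9.4, 0, 0, 0, 0, 0, 0.12, 9.4, 0, 0, 0, 0, 0, 0.24, 9.4, 0, 0, 0, 0, 0, 0.36, 9.4, 0, 0, 0, 0, 0, 0.48, 9.4, 0, 0, 0, 0, 0, 0.6, 9.4, 0, 0, 0, 0, 0, 0.72, 9.4, 0, 0, 0, 0, 0, 0.84, 9.4, 0, 0, 0, 0, 0, 0.96, 9.4, 0, 0, 0, 0, 0, 1.08, 9.4, 0, 0, 0, 0, 0, 1.2]}}

```text
time_s: 2.6
ee_pos: [0.555, 0.1625, 0.2051]
eef_rot: [0.986, 0.167, -0.0, -0.0]
force: [-0.4, 0.4, 0.3]
opening: 0.0937
grasp_force: 0.0
```

Emit:
{"op": "servo_tool", "data": {"targets": [9.4, 0, 0, 0, 0, 0, 0.12, 9.4, 0, 0, 0, 0, 0, 0.24, 9.4, 0, 0, 0, 0, 0, 0.36, 9.4, 0, 0, 0, 0, 0, 0.48, 9.4, 0, 0, 0, 0, 0, 0.6, 9.4, 0, 0, 0, 0, 0, 0.7, 9.4, 0, 0, 0, 0, 0, 0.7, 9.4, 0, 0, 0, 0, 0, 0.7, 9.4, 0, 0, 0, 0, 0, 0.7, 9.4, 0, 0, 0, 0, 0, 0.7]}}

```text
time_s: 3.43
ee_pos: [0.5553, 0.1624, 0.2054]
eef_rot: [0.984, -0.178, -0.0, -0.0]
force: [-0.2, -0.0, -0.2]
opening: 0.094
grasp_force: 0.0
```

```bash
python3 -c "
from h import *;rep([.556,.1605,.097])"
```

```text
t 3.43 q [-0.8751  0.6922  0.925   1.7381 -0.6329  1.0395 -1.6513] p [0.5553 0.1624 0.2054] yaw -0.3574332375941963 F [-0.2435 -0.0321 -0.1661] M [0.0292 0.2284 0.0246] op 0.0940461294379891 0.0
shift cm [ 0.1386  0.1523 10.8421] zaxis [-0.0003  0.0003 -1.    ]
```

Emit:
{"op": "servo_tool", "data": {"targets": [6, 0.14, 0.15, 1.5, 0, 0, 0, 6, 0.14, 0.15, 3, 0, 0, 0, 6, 0.14, 0.15, 4.5, 0, 0, 0, 6, 0.14, 0.15, 6, 0, 0, 0, 6, 0.14, 0.15, 7, 0, 0, 0, 6, 0.14, 0.15, 8, 0, 0, 0, 6, 0.14, 0.15, 9, 0, 0, 0, 6, 0.14, 0.15, 10, 0, 0, 0, 6, 0.14, 0.15, 10.5, 0, 0, 0, 6, 0.14, 0.15, 10.8, 0, 0, 0]}}

```text
time_s: 4.27
ee_pos: [0.5559, 0.1604, 0.0967]
eef_rot: [0.984, -0.179, -0.0, 0.0]
force: [0.2, -0.3, -0.5]
opening: 0.0601
grasp_force: 0.0
```

Emit:
{"op": "servo_tool", "data": {"force": 6, "targets": [2.6, 0, 0, 0, 0, 0, 0, 2.6, 0, 0, 0, 0, 0, 0, 2.6, 0, 0, 0, 0, 0, 0, 2.6, 0, 0, 0, 0, 0, 0, 2.6, 0, 0, 0, 0, 0, 0, 2.6, 0, 0, 0, 0, 0, 0, 2.6, 0, 0, 0, 0, 0, 0, 2.6, 0, 0, 0, 0, 0, 0, 2.6, 0, 0, 0, 0, 0, 0, 2.6, 0, 0, 0, 0, 0, 0]}}

```text
time_s: 5.1
ee_pos: [0.557, 0.162, 0.0979]
eef_rot: [0.984, -0.178, 0.001, -0.001]
force: [2.2, 4.6, 1.3]
opening: 0.0286
grasp_force: 6.0
```

```bash
python3 -c "
from h import *
rep([.556,.1605,.097])
t=snap('top','t1.png')[170:320,210:370];s=snap('side','s1.png')[135:255,170:290]
cv2.imwrite('pics/z1.png',np.hstack([cv2.resize(t,None,fx=2.5,fy=2.5),cv2.resize(s,None,fx=3.125,fy=3.125)]))"
```

```text
t 5.1 q [-0.8016  0.8139  0.7998  1.8328 -0.7787  0.8397 -1.5343] p [0.557  0.162  0.0979] yaw -0.35839352326549007 F [2.2483 4.595  1.2997] M [ 1.1631 -0.3261 -0.0377] op 0.028636229997755377 5.999962655692599
shift cm [-0.041   0.1741  0.0882] zaxis [ 0.0016  0.0021 -1.    ]
```

View pics/z1.png

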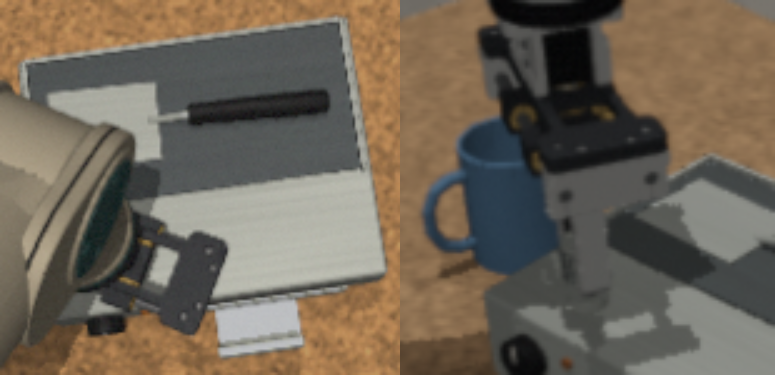

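The knob is gripped at opening 28.6 mm, with about 1.8 mm offset along tool y. The pictures show the fingers around the knob and clear of the mug and spatula. I'll unload the offset, grip firmer and lift.

Emit:
{"op": "servo_tool", "data": {"force": 25, "targets": [2.4, 0, -0.06, 0, 0, 0, 0, 2.4, 0, -0.12, 0, 0, 0, 0, 2.4, 0, -0.18, 0, 0, 0, 0, 2.4, 0, -0.18, 0, 0, 0, 0, 2.4, 0, -0.18, -0.1, 0, 0, 0, 2.4, 0, -0.18, -0.2, 0, 0, 0, 2.4, 0, -0.18, -0.3, 0, 0, 0, 2.4, 0, -0.18, -0.4, 0, 0, 0, 2.4, 0, -0.18, -0.5, 0, 0, 0, 2.4, 0, -0.18, -0.5, 0, 0, 0]}}

```text
time_s: 6.03
ee_pos: [0.5569, 0.1621, 0.102]
eef_rot: [0.984, -0.179, 0.0, 0.0]
force: [4.5, 2.4, -6.0]
opening: 0.0282
grasp_force: 25.0
```

```bash
python3 -c "
from h import *;rep()"
```

```text
t 6.03 q [-0.8066  0.8105  0.807   1.828  -0.7701  0.8496 -1.5433] p [0.5569 0.1621 0.102 ] yaw -0.3592504073883724 F [ 4.4777  2.4133 -5.9865] M [ 0.746  -0.8561 -0.0115] op 0.028238298143325957 24.999060370610096
```

Emit:
{"op": "servo_tool", "data": {"targets": [2.4, 0.03, -0.05, -0.1, 0, 0, 0, 2.4, 0.06, -0.05, -0.2, 0, 0, 0, 2.4, 0.06, -0.05, -0.25, 0, 0, 0, 2.4, 0.06, -0.05, -0.3, 0, 0, 0, 2.4, 0.06, -0.05, -0.35, 0, 0, 0, 2.4, 0.06, -0.05, -0.4, 0, 0, 0, 2.4, 0.06, -0.05, -0.4, 0, 0, 0, 2.4, 0.06, -0.05, -0.4, 0, 0, 0, 2.4, 0.06, -0.05, -0.4, 0, 0, 0, 2.4, 0.06, -0.05, -0.4, 0, 0, 0]}}

```text
time_s: 6.87
ee_pos: [0.557, 0.1621, 0.1063]
eef_rot: [0.984, -0.179, -0.0, 0.0]
force: [0.8, 1.2, -9.1]
opening: 0.0285
grasp_force: 25.0
```

```bash
python3 -c "
from h import *;rep()"
```

```text
t 6.87 q [-0.8091  0.806   0.8126  1.8237 -0.7636  0.8593 -1.5486] p [0.557  0.1621 0.1063] yaw -0.3592700488575819 F [ 0.8211  1.1927 -9.0614] M [ 0.1774 -0.2046 -0.0075] op 0.02850930372479092 24.998628575121984
```

```bash
python3 -c "
from h import *
rep()
a=cv2.imread('pics/s1.png')[195:245,195:265]
s=snap('side','s2.png')[195:245,195:265]
cv2.imwrite('pics/z2.png',np.hstack([cv2.resize(x,None,fx=5.7,fy=5.7,interpolation=2) for x in(a,s)]))"
```

```text
t 6.87 q [-0.8091  0.806   0.8126  1.8237 -0.7636  0.8593 -1.5486] p [0.557  0.1621 0.1063] yaw -0.3592700488575819 F [ 0.8211  1.1927 -9.0614] M [ 0.1774 -0.2046 -0.0075] op 0.02850930372479092 24.998628575121984
```

View pics/z2.png

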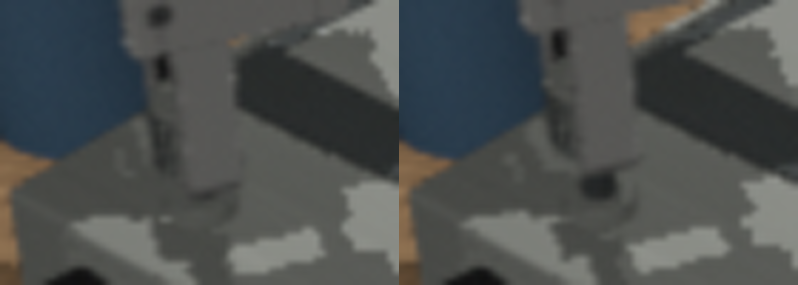

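The narrow dark shank now shows under the fingertips, so the knob is rising with the hand. I'll keep lifting.

Emit:
{"op": "servo_tool", "data": {"targets": [2.4, 0, 0, -0.05, 0, 0, 0, 2.4, 0, 0, -0.1, 0, 0, 0, 2.4, 0, 0, -0.15, 0, 0, 0, 2.4, 0, 0, -0.2, 0, 0, 0, 2.4, 0, 0, -0.25, 0, 0, 0, 2.4, 0, 0, -0.3, 0, 0, 0, 2.4, 0, 0, -0.35, 0, 0, 0, 2.4, 0, 0, -0.4, 0, 0, 0, 2.4, 0, 0, -0.4, 0, 0, 0, 2.4, 0, 0, -0.4, 0, 0, 0]}}

```text
time_s: 7.75
ee_pos: [0.5571, 0.1622, 0.1104]
eef_rot: [0.984, -0.179, -0.0, 0.0]
force: [-0.1, -0.2, -9.4]
opening: 0.0279
grasp_force: 25.0
```

```bash
python3 -c "
from h import *;rep()"
```

```text
t 7.75 q [-0.812   0.8011  0.8177  1.8208 -0.758   0.8666 -1.553 ] p [0.5571 0.1622 0.1104] yaw -0.35928066548229826 F [-0.0935 -0.2399 -9.4337] M [-0.1739  0.3148  0.0304] op 0.027917136915191595 24.998273226083256
```

Emit:
{"op": "servo_tool", "data": {"force": 35, "targets": [2.4, 0, 0, -0.05, 0, 0, 0, 2.4, 0, 0, -0.1, 0, 0, 0, 2.4, 0, 0, -0.13, 0, 0, 0, 2.4, 0, 0, -0.13, 0, 0, -0.05, 2.4, 0, 0, -0.13, 0, 0, -0.1, 2.4, 0, 0, -0.13, 0, 0, -0.15, 2.4, 0, 0, -0.13, 0, 0, -0.2, 2.4, 0, 0, -0.13, 0, 0, -0.25, 2.4, 0, 0, -0.13, 0, 0, -0.3, 2.4, 0, 0, -0.13, 0, 0, -0.3]}}

```text
time_s: 8.58
ee_pos: [0.5571, 0.1622, 0.1118]
eef_rot: [1.0, -0.029, -0.0, -0.0]
force: [-1.8, -1.2, -9.3]
opening: 0.028
grasp_force: 35.0
```

```bash
python3 -c "
from h import *;rep()"
```

```text
t 8.58 q [-0.7731  0.7695  0.7394  1.8188 -0.6882  0.8311 -1.3157] p [0.5571 0.1622 0.1118] yaw -0.05823095356240454 F [-1.8176 -1.2348 -9.302 ] M [-0.2213  0.5253  0.0468] op 0.02795119178652094 34.9970953760203
```

Emit:
{"op": "servo_tool", "data": {"targets": [2.4, 0, 0, 0, 0, 0, -0.04, 2.4, 0, 0, 0, 0, 0, -0.08, 2.4, 0, 0, 0, 0, 0, -0.12, 2.4, 0, 0, 0, 0, 0, -0.16, 2.4, 0, 0, 0, 0, 0, -0.2, 2.4, 0, 0, 0, 0, 0, -0.24, 2.4, 0, 0, 0, 0, 0, -0.28, 2.4, 0, 0, 0, 0, 0, -0.3, 2.4, 0, 0, 0, 0, 0, -0.3, 2.4, 0, 0, 0, 0, 0, -0.3]}}

```text
time_s: 9.42
ee_pos: [0.5571, 0.1623, 0.1117]
eef_rot: [0.993, 0.119, -0.0, -0.0]
force: [-2.0, -0.6, -9.0]
opening: 0.0284
grasp_force: 35.0
```

```bash
python3 -c "
from h import *;rep()"
```

```text
t 9.42 q [-0.731   0.7435  0.6588  1.8176 -0.6174  0.7979 -1.0839] p [0.5571 0.1623 0.1117] yaw 0.23932955685973692 F [-2.0269 -0.64   -9.0413] M [-0.2449  0.6382 -0.043 ] op 0.028403819915537285 34.99763474450447
```

Emit:
{"op": "servo_tool", "data": {"targets": [2.4, 0, 0, 0, 0, 0, -0.04, 2.4, 0, 0, 0, 0, 0, -0.08, 2.4, 0, 0, 0, 0, 0, -0.12, 2.4, 0, 0, 0, 0, 0, -0.16, 2.4, 0, 0, 0, 0, 0, -0.2, 2.4, 0, 0, 0, 0, 0, -0.2, 2.4, 0, 0, 0, 0, 0, -0.2, 2.4, 0, 0, 0, 0, 0, -0.2, 2.4, 0, 0, 0, 0, 0, -0.2, 2.4, 0, 0, 0, 0, 0, -0.2]}}

```text
time_s: 10.25
ee_pos: [0.5571, 0.1623, 0.1116]
eef_rot: [0.976, 0.218, -0.0, 0.0]
force: [-3.0, -1.8, -9.9]
opening: 0.0279
grasp_force: 35.0
```

```bash
python3 -c "
from h import *;rep()"
```

```text
t 10.25 q [-0.7008  0.7277  0.6034  1.8167 -0.5678  0.7778 -0.9293] p [0.5571 0.1623 0.1116] yaw 0.440131727886026 F [-2.9758 -1.7694 -9.9335] M [-0.3085  0.7692  0.0273] op 0.027852871114963488 34.99757884419523
```

Emit:
{"op": "servo_tool", "data": {"targets": [2.4, -0.02, 0, 0, 0, 0, -0.04, 2.4, -0.04, 0, 0, 0, 0, -0.08, 2.4, -0.06, 0, 0, 0, 0, -0.12, 2.4, -0.06, 0, 0, 0, 0, -0.16, 2.4, -0.06, 0, 0, 0, 0, -0.2, 2.4, -0.06, 0, 0, 0, 0, -0.2, 2.4, -0.06, 0, 0, 0, 0, -0.2, 2.4, -0.06, 0, 0, 0, 0, -0.2, 2.4, -0.06, 0, 0, 0, 0, -0.2, 2.4, -0.06, 0, 0, 0, 0, -0.2]}}

```text
time_s: 11.08
ee_pos: [0.5571, 0.1623, 0.1118]
eef_rot: [0.949, 0.315, 0.0, -0.0]
force: [-1.6, -0.0, -10.0]
opening: 0.028
grasp_force: 35.0
```

```bash
python3 -c "
from h import *;rep()"
```

```text
t 11.08 q [-0.6695  0.7124  0.5473  1.8169 -0.5174  0.7585 -0.7761] p [0.5571 0.1623 0.1118] yaw 0.6403712901152475 F [ -1.6295  -0.0028 -10.0011] M [-0.0339  0.552   0.0437] op 0.0280008624989832 34.99766008928418
```

Emit:
{"op": "servo_tool", "data": {"targets": [2.4, 0, 0, 0, 0, 0, -0.04, 2.4, 0, 0, 0, 0, 0, -0.08, 2.4, 0, 0, 0, 0, 0, -0.12, 2.4, 0, 0, 0, 0, 0, -0.16, 2.4, 0, 0, 0, 0, 0, -0.2, 2.4, 0, 0, 0, 0, 0, -0.2, 2.4, 0, 0, 0, 0, 0, -0.2, 2.4, 0, 0, 0, 0, 0, -0.2, 2.4, 0, 0, 0, 0, 0, -0.2, 2.4, 0, 0, 0, 0, 0, -0.2]}}

```text
time_s: 11.92
ee_pos: [0.5571, 0.1623, 0.1118]
eef_rot: [0.913, 0.408, 0.0, -0.0]
force: [-1.9, 1.0, -9.9]
opening: 0.0284
grasp_force: 35.0
```

```bash
python3 -c "
from h import *;rep()"
```

```text
t 11.92 q [-0.6369  0.6994  0.491   1.816  -0.4655  0.7427 -0.6246] p [0.5571 0.1623 0.1118] yaw 0.8404398552734765 F [-1.91    0.9508 -9.9295] M [0.1511 0.501  0.0026] op 0.028364229140039582 34.99767586123198
```

Emit:
{"op": "servo_tool", "data": {"targets": [2.4, 0, 0, 0, 0, 0, -0.04, 2.4, 0, 0, 0, 0, 0, -0.08, 2.4, 0, 0, 0, 0, 0, -0.12, 2.4, 0, 0, 0, 0, 0, -0.16, 2.4, 0, 0, 0, 0, 0, -0.2, 2.4, 0, 0, 0, 0, 0, -0.2, 2.4, 0, 0, 0, 0, 0, -0.2, 2.4, 0, 0, 0, 0, 0, -0.2, 2.4, 0, 0, 0, 0, 0, -0.2, 2.4, 0, 0, 0, 0, 0, -0.2]}}

```text
time_s: 12.75
ee_pos: [0.5571, 0.1623, 0.1119]
eef_rot: [0.868, 0.497, 0.0, -0.0]
force: [-3.0, 0.8, -7.6]
opening: 0.0282
grasp_force: 35.0
```

```bash
python3 -c "
from h import *;rep()
t=snap('side','s3.png')[175:250,180:280]
cv2.imwrite('pics/z3.png',cv2.resize(t,None,fx=6,fy=6,interpolation=2))"
```

```text
t 12.75 q [-0.6034  0.6877  0.4343  1.815  -0.4127  0.7292 -0.4741] p [0.5571 0.1623 0.1119] yaw 1.040395616794949 F [-3.0139  0.8108 -7.6403] M [ 0.2376  0.5877 -0.0003] op 0.02816414365545541 34.99822297249921
```

View pics/z3.png

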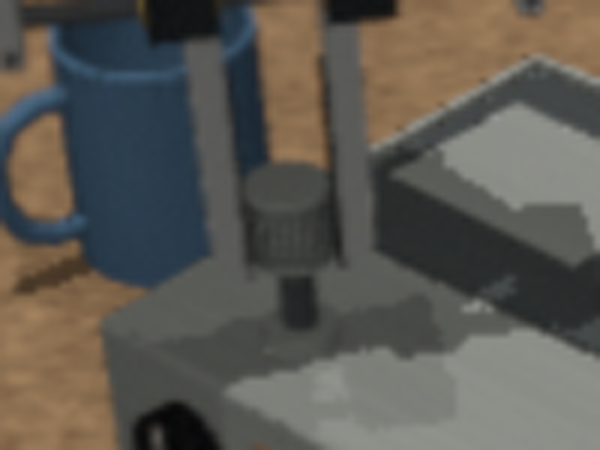

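The knob is held between the fingers, lifted clear of its collar. Fz has begun to drop, so the pin is in the thread. I'll keep turning and rise along with it.

Emit:
{"op": "servo_tool", "data": {"targets": [2.4, -0.03, 0, -0.05, 0, 0, -0.04, 2.4, -0.06, 0, -0.1, 0, 0, -0.08, 2.4, -0.06, 0, -0.15, 0, 0, -0.12, 2.4, -0.06, 0, -0.18, 0, 0, -0.17, 2.4, -0.06, 0, -0.2, 0, 0, -0.22, 2.4, -0.06, 0, -0.22, 0, 0, -0.27, 2.4, -0.06, 0, -0.25, 0, 0, -0.32, 2.4, -0.06, 0, -0.28, 0, 0, -0.37, 2.4, -0.06, 0, -0.3, 0, 0, -0.4, 2.4, -0.06, 0, -0.3, 0, 0, -0.4]}}

```text
time_s: 13.63
ee_pos: [0.557, 0.1623, 0.1146]
eef_rot: [0.751, 0.66, 0.001, -0.0]
force: [0.3, 1.8, -11.1]
opening: 0.0284
grasp_force: 35.0
```

```bash
python3 -c "
from h import *;rep()"
```

```text
t 13.63 q [-0.5346  0.6648  0.3212  1.8118 -0.3037  0.7126 -0.1753] p [0.557  0.1623 0.1146] yaw 1.441329939040973 F [  0.3166   1.7685 -11.0604] M [0.7727 0.1654 0.0281] op 0.02835141774988345 34.9969197018072
```

Emit:
{"op": "servo_tool", "data": {"targets": [2.4, 0, 0, -0.02, 0, 0, -0.04, 2.4, 0, 0, -0.05, 0, 0, -0.08, 2.4, 0, 0, -0.08, 0, 0, -0.12, 2.4, 0, 0, -0.1, 0, 0, -0.17, 2.4, 0, 0, -0.12, 0, 0, -0.22, 2.4, 0, 0, -0.15, 0, 0, -0.27, 2.4, 0, 0, -0.17, 0, 0, -0.32, 2.4, 0, 0, -0.18, 0, 0, -0.37, 2.4, 0, 0, -0.2, 0, 0, -0.4, 2.4, 0, 0, -0.2, 0, 0, -0.4]}}

```text
time_s: 14.47
ee_pos: [0.5569, 0.1622, 0.1167]
eef_rot: [0.606, 0.796, 0.0, -0.0]
force: [0.6, 4.0, -11.7]
opening: 0.0281
grasp_force: 35.0
```

```bash
python3 -c "
from h import *;rep()"
```

```text
t 14.47 q [-0.4639  0.649   0.2078  1.8083 -0.1951  0.7035  0.122 ] p [0.5569 0.1622 0.1167] yaw 1.8407546530212557 F [  0.6175   4.0063 -11.6718] M [0.9379 0.058  0.0298] op 0.028092750515197527 34.99679346336052
```

Emit:
{"op": "servo_tool", "data": {"targets": [2.4, 0.03, 0, 0, 0, 0, -0.03, 2.4, 0.06, 0, 0, 0, 0, -0.06, 2.4, 0.06, 0, 0, 0, 0, -0.09, 2.4, 0.06, 0, 0, 0, 0, -0.12, 2.4, 0.06, 0, 0, 0, 0, -0.15, 2.4, 0.06, 0, 0, 0, 0, -0.15, 2.4, 0.06, 0, 0, 0, 0, -0.15, 2.4, 0.06, 0, 0, 0, 0, -0.15, 2.4, 0.06, 0, 0, 0, 0, -0.15, 2.4, 0.06, 0, 0, 0, 0, -0.15]}}

```text
time_s: 15.3
ee_pos: [0.5569, 0.1622, 0.1169]
eef_rot: [0.544, 0.839, 0.0, 0.0]
force: [0.9, 4.1, -12.0]
opening: 0.028
grasp_force: 35.0
```

```bash
python3 -c "
from h import *;rep()"
```

```text
t 15.3 q [-0.4378  0.6452  0.1656  1.8074 -0.1542  0.7008  0.2331] p [0.5569 0.1622 0.1169] yaw 1.990762410412356 F [  0.9332   4.0574 -11.961 ] M [ 0.8935 -0.2533  0.0605] op 0.02802847794942513 34.997181108919904
```

Emit:
{"op": "servo_tool", "data": {"targets": [2.4, 0, 0, 0, 0, 0, -0.03, 2.4, 0, 0, 0, 0, 0, -0.06, 2.4, 0, 0, 0, 0, 0, -0.09, 2.4, 0, 0, 0, 0, 0, -0.12, 2.4, 0, 0, 0, 0, 0, -0.15, 2.4, 0, 0, 0, 0, 0, -0.15, 2.4, 0, 0, 0, 0, 0, -0.15, 2.4, 0, 0, 0, 0, 0, -0.15, 2.4, 0, 0, 0, 0, 0, -0.15, 2.4, 0, 0, 0, 0, 0, -0.15]}}

```text
time_s: 16.13
ee_pos: [0.5568, 0.1623, 0.1169]
eef_rot: [0.48, 0.877, 0.0, 0.0]
force: [2.9, 3.4, -11.5]
opening: 0.0279
grasp_force: 35.0
```

```bash
python3 -c "
from h import *;rep()"
```

```text
t 16.13 q [-0.4104  0.6424  0.1224  1.8066 -0.1139  0.6988  0.3451] p [0.5568 0.1623 0.1169] yaw 2.1407686007181264 F [  2.8576   3.3549 -11.4608] M [ 0.9932 -0.5242 -0.0459] op 0.027922101645453487 34.99722390901297
```

Emit:
{"op": "servo_tool", "data": {"targets": [2.4, 0, 0, 0, 0, 0, -0.02, 2.4, 0, 0, 0, 0, 0, -0.04, 2.4, 0, 0, 0, 0, 0, -0.06, 2.4, 0, 0, 0, 0, 0, -0.08, 2.4, 0, 0, 0, 0, 0, -0.1, 2.4, 0, 0, 0, 0, 0, -0.1, 2.4, 0, 0, 0, 0, 0, -0.1, 2.4, 0, 0, 0, 0, 0, -0.1, 2.4, 0, 0, 0, 0, 0, -0.1, 2.4, 0, 0, 0, 0, 0, -0.1]}}

```text
time_s: 16.97
ee_pos: [0.5572, 0.1617, 0.1169]
eef_rot: [0.435, 0.9, 0.0, 0.001]
force: [3.6, 2.8, -11.8]
opening: 0.0284
grasp_force: 35.0
```

```bash
python3 -c "
from h import *;rep()"
```

```text
t 16.97 q [-0.3913  0.6411  0.0939  1.8059 -0.0864  0.6975  0.4204] p [0.5572 0.1617 0.1169] yaw 2.2409008593840354 F [  3.5859   2.8406 -11.809 ] M [ 0.7289 -0.7823 -0.4195] op 0.02837979964825424 34.99708554823883
```

Mz jumped to −0.42, so this is the hard stop. I'll let the screw down onto the thread, release it and rise.

Emit:
{"op": "servo_tool", "data": {"force": 20, "targets": [2.4, 0, 0, 0.04, 0, 0, 0, 2.4, 0, 0, 0.08, 0, 0, 0, 5.5, 0, 0, 0.08, 0, 0, 0, 5.5, 0, 0, 0.08, 0, 0, 0, 5.5, 0, 0, 0.08, 0, 0, 0, 5.5, 0, 0, 0.08, 0, 0, 0, 5.5, 0, 0, -1, 0, 0, 0, 5.5, 0, 0, -3, 0, 0, 0, 5.5, 0, 0, -5, 0, 0, 0, 5.5, 0, 0, -7, 0, 0, 0]}}

```text
time_s: 17.8
ee_pos: [0.5563, 0.1619, 0.1884]
eef_rot: [0.435, 0.9, -0.0, -0.0]
force: [0.5, -0.5, -0.1]
opening: 0.055
grasp_force: 0.0
```

```bash
python3 -c "
from h import *;rep([.4923,.0473,.19])
t=snap('side','s4.png')[175:325,180:330]
cv2.imwrite('pics/z4.png',cv2.resize(t,None,fx=4,fy=4,interpolation=2))"
```

```text
t 17.8 q [-0.4023  0.5477  0.1085  1.7414 -0.0744  0.8568  0.4092] p [0.5563 0.1619 0.1884] yaw 2.240776221050496 F [ 0.4977 -0.4899 -0.0737] M [-0.005   0.0936 -0.016 ] op 0.05504253259816264 0.0
shift cm [ -5.0114 -12.1367  -0.1558] zaxis [-0.0002 -0.0002 -1.    ]
```

View pics/z4.png

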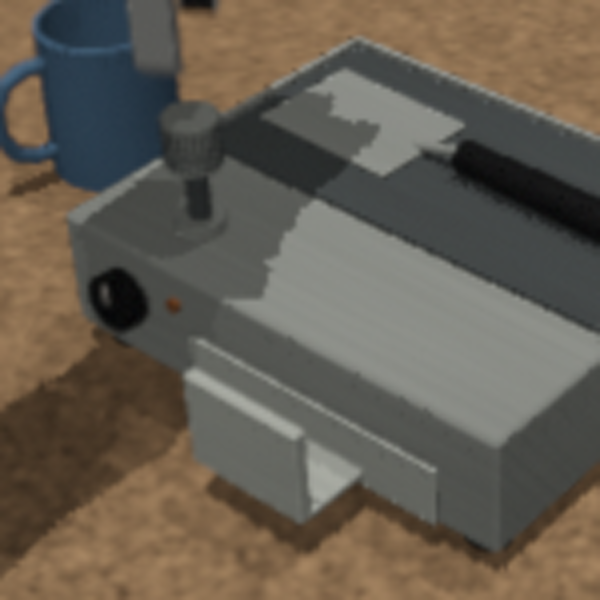

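The screw stays out by itself and the lip is visible, tray still shut. Next is the lip.

Emit:
{"op": "servo_tool", "data": {"targets": [3, -1, -2.4, 0, 0, 0, 0.1, 3, -2, -4.8, 0, 0, 0, 0.2, 3, -3, -7.2, 0, 0, 0, 0.3, 3, -4, -9.6, 0, 0, 0, 0.4, 3, -5.05, -12, 0, 0, 0, 0.5, 3, -5.05, -12, 0, 0, 0, 0.537, 3, -5.05, -12, 0, 0, 0, 0.537, 3, -5.05, -12, 0, 0, 0, 0.537, 3, -5.05, -12, 0, 0, 0, 0.537, 3, -5.05, -12, 0, 0, 0, 0.537]}}

```text
time_s: 18.68
ee_pos: [0.4942, 0.049, 0.1869]
eef_rot: [0.658, 0.753, 0.0, -0.0]
force: [-0.8, 0.6, -0.5]
opening: 0.0298
grasp_force: 0.0
```

```bash
python3 -c "
from h import *;rep([.4934,.0478,.045]);
print('knob top z', tri(('top',255.2,274.8),('side',227.5,203.75))) 
o,d=ray('side',227.5,203.75);a=np.array([.5568,.1622]);s=((a-o[:2])@d[:2])/(d[:2]@d[:2]);print(o+s*d)
o,d=ray('side',228.7,211);s=((a-o[:2])@d[:2])/(d[:2]@d[:2]);print(o+s*d)"
```

```text
t 18.68 q [-0.3408  0.4475  0.2626  1.9639 -0.1661  0.7502  0.1543] p [0.4942 0.049  0.1869] yaw 1.706158503248362 F [-0.7994  0.626  -0.4686] M [-0.0165  0.0726 -0.0161] op 0.02980346650843504 0.0
shift cm [-0.1174 -0.102  14.1856] zaxis [ 0.0003  0.0005 -1.    ]
knob top z (array([0.5544, 0.1576, 0.1477]), np.float64(0.001530532545485545))
[0.5578 0.1615 0.1446]
[0.5585 0.1611 0.1281]
```

Emit:
{"op": "servo_tool", "data": {"targets": [3, -0.12, -0.1, 2, 0, 0, 0, 3, -0.12, -0.1, 4, 0, 0, 0, 3, -0.12, -0.1, 6, 0, 0, 0, 3, -0.12, -0.1, 8, 0, 0, 0, 3, -0.12, -0.1, 9.5, 0, 0, 0, 3, -0.12, -0.1, 10.5, 0, 0, 0, 3, -0.12, -0.1, 10.5, 0, 0, 0, 3, -0.12, -0.1, 10.5, 0, 0, 0, 3, -0.12, -0.1, 10.5, 0, 0, 0, 3, -0.12, -0.1, 10.5, 0, 0, 0]}}

```text
time_s: 19.52
ee_pos: [0.4938, 0.0469, 0.0827]
eef_rot: [0.658, 0.753, 0.001, 0.001]
force: [0.3, -0.1, 0.5]
opening: 0.0301
grasp_force: 0.0
```

```bash
python3 -c "
from h import *;rep([.4934,.0478,.045])
t=snap('side','s5.png')[215:315,190:290]
u=snap('top','t5.png')[260:340,270:350]
cv2.imwrite('pics/z5.png',np.hstack([cv2.resize(x,(400,400),interpolation=2) for x in(t,u)]))"
```

```text
t 19.52 q [-0.2818  0.6123  0.1921  2.0592 -0.2362  0.4885  0.2186] p [0.4938 0.0469 0.0827] yaw 1.704025568579976 F [ 0.321  -0.1244  0.4737] M [-0.0836  0.0496  0.0342] op 0.030110307812305007 0.0
shift cm [ 0.0927 -0.0391  3.7666] zaxis [ 0.0019  0.0003 -1.    ]
```

View pics/z5.png

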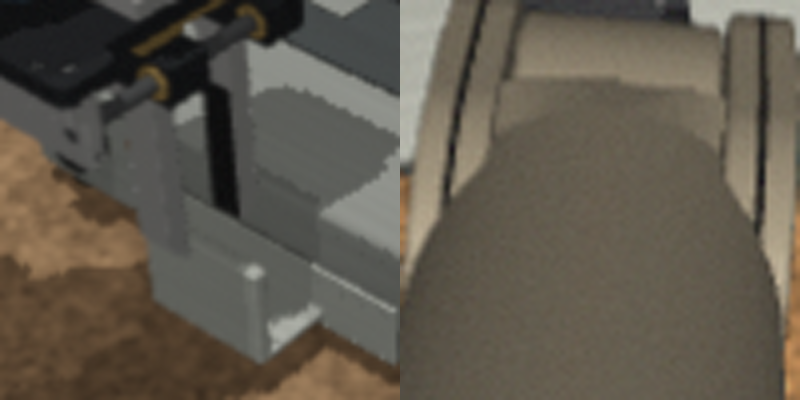

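The fingers straddle the lip, one in front and one in the gap behind. I'll go down and close.

Emit:
{"op": "servo_tool", "data": {"force": 8, "targets": [3, 0.05, -0.04, 1, 0, 0, 0, 3, 0.09, -0.04, 2, 0, 0, 0, 3, 0.09, -0.04, 3, 0, 0, 0, 3, 0.09, -0.04, 3.5, 0, 0, 0, 3, 0.09, -0.04, 3.5, 0, 0, 0, 0.5, 0.09, -0.04, 3.5, 0, 0, 0, 0.5, 0.09, -0.04, 3.5, 0, 0, 0, 0.5, 0.09, -0.04, 3.5, 0, 0, 0, 0.5, 0.09, -0.04, 3.5, 0, 0, 0, 0.5, 0.09, -0.04, 3.5, 0, 0, 0]}}

```text
time_s: 20.45
ee_pos: [0.4931, 0.0477, 0.0471]
eef_rot: [0.658, 0.753, 0.0, 0.001]
force: [1.3, -0.1, 0.5]
opening: 0.0081
grasp_force: 8.0
```

```bash
python3 -c "
from h import *;rep([.4934,.0478,.048])"
```

```text
t 20.45 q [-0.2611  0.6756  0.1604  2.0795 -0.2569  0.4033  0.2347] p [0.4931 0.0477 0.0471] yaw 1.7040897275362585 F [ 1.2773 -0.0791  0.5001] M [-0.0938 -0.113   0.1606] op 0.008077813800412968 7.99992598593235
shift cm [ 0.0109  0.0297 -0.0905] zaxis [ 0.0014  0.     -1.    ]
```

Emit:
{"op": "servo_tool", "data": {"force": 12, "targets": [0.5, 0, -0.1, 0, 0, 0, 0, 0.5, 0, -0.2, 0, 0, 0, 0, 0.5, 0, -0.4, 0, 0, 0, 0, 0.5, 0, -0.7, 0, 0, 0, 0, 0.5, 0, -1, 0, 0, 0, 0, 0.5, 0, -1.3, 0, 0, 0, 0, 0.5, 0, -1.6, 0, 0, 0, 0, 0.5, 0, -1.9, 0, 0, 0, 0, 0.5, 0, -2, 0, 0, 0, 0, 0.5, 0, -2, 0, 0, 0, 0]}}

```text
time_s: 21.28
ee_pos: [0.4721, 0.0447, 0.047]
eef_rot: [0.659, 0.752, -0.0, -0.0]
force: [0.5, -0.5, 6.0]
opening: 0.008
grasp_force: 12.0
```

```bash
python3 -c "
from h import *;rep()"
```

```text
t 21.28 q [-0.2567  0.6593  0.1515  2.1335 -0.2612  0.366   0.2408] p [0.4721 0.0447 0.047 ] yaw 1.703542084037002 F [ 0.5275 -0.5205  6.0304] M [-0.274  -0.1664  0.1385] op 0.007960134032861178 12.002245634794235
```

Emit:
{"op": "servo_tool", "data": {"targets": [0.5, 0, -0.3, -0.03, 0, 0, 0, 0.5, 0, -0.7, -0.05, 0, 0, 0, 0.5, 0, -1.1, -0.05, 0, 0, 0, 0.5, 0, -1.5, -0.05, 0, 0, 0, 0.5, 0, -1.9, -0.05, 0, 0, 0, 0.5, 0, -2.3, -0.05, 0, 0, 0, 0.5, 0, -2.7, -0.05, 0, 0, 0, 0.5, 0, -3.1, -0.05, 0, 0, 0, 0.5, 0, -3.5, -0.05, 0, 0, 0, 0.5, 0, -3.5, -0.05, 0, 0, 0]}}

```text
time_s: 22.12
ee_pos: [0.4362, 0.0398, 0.0471]
eef_rot: [0.659, 0.752, -0.001, -0.001]
force: [-0.3, -3.5, -1.0]
opening: 0.008
grasp_force: 12.0
```

```bash
python3 -c "
from h import *;rep()"
```

```text
t 22.12 q [-0.248   0.6333  0.1346  2.2253 -0.2717  0.3002  0.2536] p [0.4362 0.0398 0.0471] yaw 1.703335539359307 F [-0.3449 -3.4899 -1.0117] M [-0.9305  0.0652  0.1169] op 0.007970213264193435 12.00236901640892
```

Emit:
{"op": "servo_tool", "data": {"targets": [0.5, -0.02, -0.05, 0, 0, 0, 0, 0.5, -0.04, -0.1, 0, 0, 0, 0, 0.5, -0.04, -0.15, 0, 0, 0, 0, 0.5, -0.04, -0.2, 0, 0, 0, 0, 0.5, -0.04, -0.25, 0, 0, 0, 0, 0.5, -0.04, -0.3, 0, 0, 0, 0, 0.5, -0.04, -0.32, 0, 0, 0, 0, 0.5, -0.04, -0.32, 0, 0, 0, 0, 0.5, -0.04, -0.32, 0, 0, 0, 0, 0.5, -0.04, -0.32, 0, 0, 0, 0]}}

```text
time_s: 22.95
ee_pos: [0.4348, 0.0396, 0.0472]
eef_rot: [0.659, 0.753, -0.0, -0.0]
force: [2.2, -1.9, -7.7]
opening: 0.0078
grasp_force: 12.0
```

```bash
python3 -c "
from h import *;rep()"
```

```text
t 22.95 q [-0.2465  0.6316  0.1325  2.231  -0.2731  0.2936  0.2557] p [0.4348 0.0396 0.0472] yaw 1.7038282902420838 F [ 2.222  -1.8673 -7.7049] M [-0.5248 -0.3782  0.0792] op 0.007820767189873295 11.99825182557106
```

Emit:
{"op": "servo_tool", "data": {"targets": [0.5, 0, -0.05, 0.05, 0, 0, 0, 0.5, 0, -0.1, 0.1, 0, 0, 0, 0.5, 0, -0.15, 0.1, 0, 0, 0, 0.5, 0, -0.2, 0.1, 0, 0, 0, 0.5, 0, -0.2, 0.1, 0, 0, 0, 0.5, 0, -0.2, 0.1, 0, 0, 0, 0.5, 0, -0.2, 0.1, 0, 0, 0, 0.5, 0, -0.2, 0.1, 0, 0, 0, 0.5, 0, -0.2, 0.1, 0, 0, 0, 0.5, 0, -0.2, 0.1, 0, 0, 0]}}

```text
time_s: 23.78
ee_pos: [0.4347, 0.0396, 0.047]
eef_rot: [0.659, 0.753, 0.001, 0.001]
force: [4.0, -0.8, 6.6]
opening: 0.008
grasp_force: 12.0
```

```bash
python3 -c "
from h import *;rep()"
```

```text
t 23.78 q [-0.2452  0.6309  0.1305  2.235  -0.2753  0.2864  0.2578] p [0.4347 0.0396 0.047 ] yaw 1.7038377350651284 F [ 3.957  -0.8093  6.5843] M [-0.345  -0.6751  0.064 ] op 0.007972509432710287 12.009750008583069
```

The tray is at its stop: the position is steady while the force rises to 4 N. I'll relax, open and retreat upwards.

Emit:
{"op": "servo_tool", "data": {"targets": [0.5, 0, 0.1, -0.05, 0, 0, 0, 0.5, 0, 0.2, -0.05, 0, 0, 0, 3, 0, 0.3, -0.05, 0, 0, 0, 3, 0, 0.3, -0.05, 0, 0, 0, 3, 0, 0.3, -0.05, 0, 0, 0, 3, 0, 0.3, -0.05, 0, 0, 0, 3, 0, 0.3, -1.5, 0, 0, 0, 3, 0, 0.3, -4, 0, 0, 0, 3, 0, 0.3, -7, 0, 0, 0, 3, 0, 0.3, -10, 0, 0, 0]}}

```text
time_s: 24.62
ee_pos: [0.4345, 0.0395, 0.1468]
eef_rot: [0.659, 0.752, -0.001, -0.001]
force: [-0.2, -0.5, -0.8]
opening: 0.03
grasp_force: 0.0
```

Emit:
{"op": "servo_tool", "data": {"targets": [3, 0, 0, -3, 0, 0, 0, 3, 3, 0, -5, 0, 0, 0, 3, 6, 0, -5, 0, 0, 0, 3, 9, 0, -5, 0, 0, 0, 3, 12, 0, -5, 0, 0, 0, 3, 15, 0, -5, 0, 0, 0, 3, 18, 0, -5, 0, 0, 0, 3, 18, 0, -5, 0, 0, 0, 3, 18, 0, -5, 0, 0, 0, 3, 18, 0, -5, 0, 0, 0]}}

```text
time_s: 25.45
ee_pos: [0.4114, 0.2172, 0.1959]
eef_rot: [0.659, 0.753, -0.001, -0.0]
force: [-0.0, -0.2, 1.2]
opening: 0.0302
grasp_force: 0.0
```

```bash
python3 -c "
from h import *;rep()
t=snap('top','t6.png')[160:340,140:440];s=snap('side','s6.png')[160:340,150:420]
cv2.imwrite('pics/z6.png',np.hstack([cv2.resize(x,(400,300),interpolation=2) for x in(t,s)]))
a,b=[onz('top',*x,.075)for x in[(0,0),(0,1)]]"
```

```text
t 25.45 q [-0.7451  0.3931  0.2714  2.0291 -0.1522  0.7398 -0.2476] p [0.4114 0.2172 0.1959] yaw 1.703702291731733 F [-0.0258 -0.1612  1.1826] M [-0.0796  0.0265 -0.0431] op 0.03021448441697268 0.0
```

View pics/z6.png

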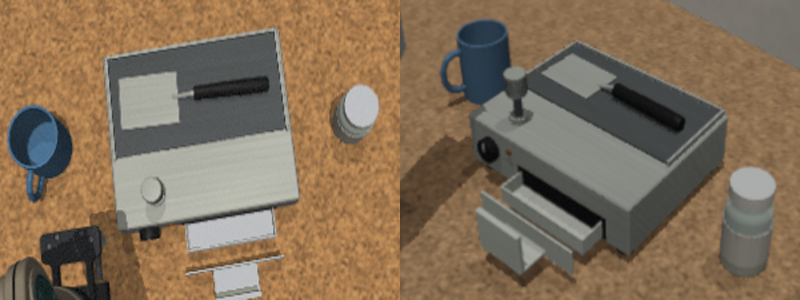

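The tray is out to its stop, the screw stands up by itself, and the mug, jar and spatula have not moved.

```bash
python3 -c "
from workcell import *
print(hand_in())"
```

```text
the job is handed in; nothing more can be done
None
```

The screw was turned up its thread to the hard stop and stays out by itself; the tray was drawn out to its stop and let go, the mug, jar and spatula look unmoved in the final pictures, and the job is handed in at about 25 s (no verdict returned).

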